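# Feed a slat home in the drilling jig with a push stick

## Task

Take the wooden push stick by its handle and use it to feed the small wooden slat through the jig's narrow guide channel, past the sprung side shoe, until the slat is fully home and has pressed the sprung stop plate all the way back, and bear on it there firmly, with more than 10 N, for a moment to seat it. Do not touch the slat with the gripper and never push on it harder than 25 N. Then draw the stick out and lay it upright on the bench clear of the jig, with the slat left home and nothing else disturbed.

Things in the scene. Friction and masses are not known exactly. Their poses are not given: they have to be found in the camera images.
- jig: Fixed plywood drilling jig. Origin under the channel mouth on the bench, x = feed direction, z up. Board x -150 to 170, 90 wide, top at z = 10 (slat slides on it). Rails 20 tall form a channel 22 wide on y = 0, x = 0 to 170. Slanted fences (z 10 to 30) flare from 22 apart at x = 0 to about 55 at x = -53; behind them the board is open. A clear cover roofs x = 0 to 92, underside z = 30, top z = 34.
- mouth (a point): Channel mouth: middle of the channel floor at its entrance, on the jig's axis, 10 above the bench.
- shoe_mid (a point): Grey sprung shoe in the channel's +y side, under the clear cover: this point is on its flat face, 10 above the channel floor. Ramp x 20 to 46 of the jig, flat to 88; it stands 4 into the channel and presses the slat against the other rail with about 4 to 6 N. Wedging the slat in between fences and shoe can take up to about 12 N of push; after that it drags with only 2 to 5 N and keeps the slat where it is left.
- stop_plate (a joint): How far the sprung plate on the steel end stop is pressed back along the feed, m: 0 free, 0.004 fully back (hard limit, push force climbs steeply). Spring 0.3 to 0.9 N, less than the shoe's drag. The stop is clamped at a different place each time: home, the slat's leading end lies between x = 95 and 135 of the jig, to be felt (or seen from above beyond the cover).
- slat: Loose wooden slat, 80 x 20 x 14 high (x, y, z), 15 to 30 g. Origin: centre of its underside; x along its length. It starts on the jig's base board, its leading end between the slanted fences, slightly askew and off-centre; its rear end stands free behind them.
- push_stick: Loose plywood push stick, about 70 g, lying on the bench. Handle: upright block 50 long (x), 20 thick (y), 54 tall, to be gripped across its thickness. From its foot a blade 12 wide and 14 high, underside level with the handle's, runs along +x to end 170 ahead of the origin. Origin: centre of the handle's underside; x points along the blade, z up.
- stick_tip (a point): Centre of the flat end of the push stick's blade: 170 ahead of the stick's origin, 7 above its underside.
- tape_measure: Bystander: yellow tape measure, 70 x 40 x 62 high, origin under its centre; leave alone.
- filler_tin: Bystander: tin 80 across, 80 tall, origin under its centre; leave alone.
- screwdriver: Bystander: screwdriver lying on the bench; leave alone.
Not all that is in view belongs to the job. What is shaped like the slat but blue or red is not meant.

How it is judged:
By the outcome, as a careful person would: the job done as asked, in the order asked, and still so for the second after the job is handed in, with the robot touching nothing.
It also fails if it takes over 58 s, if anything falls off the work surface, if the arm or the gripper's body presses on something with over 40 N, if the wrist force passes 120 N, or if a joint passes its speed limit or range.

## Robot

A 6-joint arm with a two-finger parallel gripper is mounted at the origin on the work surface. World frame = base frame: x ahead of the robot, y to its left, z up, the work surface at z = 0. Lengths are in mm, angles in rad, forces in N, time in s.
With the tool pointing down it reaches from about 350 to 775 mm from the base axis. Payload 7.3 kg.
Tool frame: the origin (TCP) lies between the finger pads; the fingertips stand 25 mm ahead of it and the grasp point (between the pads) lies 6 mm ahead of it; z points along the fingers, y is the line along which they close (so a half turn about z gives the same grasp; the last joint's range is limited). The gripper opens to 92 mm and grips with 3 to 60 N. Pads are 19 mm wide; open, the fingers measure 130 mm over their backs; the gripper's body (75 mm by 190 mm) begins 47 mm behind the grasp point.
Start: joints at [0.977, 0.342, 1.524, -0, 1.275, -0.146], TCP at [227.304, 473.26, 251.741] pointing down, gripper open.
Joint ranges: [-2.53, 2.53], [-0.77, 2.02], [0.04, 2.7], [-1, 4.14], [0.28, 2.66], [-3.11, 3.11]. Speed limits (rad/s): [2.57, 2.57, 3.14, 3.14, 3.14, 3.14].

## Interface

Orientations are given as [roll, pitch, yaw] about the fixed x, y, z axes, in that order (R = Rz(yaw) Ry(pitch) Rx(roll)).
In Python, from plant import bot gives the robot as it stands.
- The arm moves only by the tool play_rows, never from a script. Its argument "commands" is a list of rows, each an object of numbers: "x", "y", "z": the shift along the tool's x, y, z in m; "twist": the turn about the tool's z in degrees. In form: [{"x": .., "y": .., "z": .., "twist": ..}, ...]. A call has exactly 8 rows; each row is the pose to reach, as a shift and turn from the pose commanded when the call began, along the tool's axes at that moment; what a row does not reach only later rows make up. A row lasts 1/10 s, in which the tool goes at most 50 mm and 8.59 degrees, less where a joint would pass 70% of its speed; a pose out of reach is approached as far as the arm can. A call with a gripper value outside its range is refused whole. "jaw" is the closure, from 0 (fully open) to 1 (shut), set as the call begins (left out, the last holds). The fingers move at their own pace and stop on an object; the grip force is fixed at half the most. Time passes only in rows, so rows that repeat a pose let the fingers close, or fill a call up. It gives the time, the measured TCP pose, the force, the opening and the grip force at its end, in the units of the state.
- bot.get_obs(): the state, without advancing time (a new reading comes with each control period).
- bot.capture(name): name is "scene" or "top" or "wrist"; returns a dict with "pixels" (400x640x3 uint8, red, green, blue), "fx", "fy", "cx", "cy" (pixels), "eye" and "rotation" of the camera in the world. Camera axes: x right, y down, z forward; pixel columns grow to the right and rows downward; lengths in mm; the calibration is good to about 2 mm. A picture is of the moment at which its call begins. There is no depth.
- bot.close_job(): hands the job in; it is judged then, once.
The state is a dict: "time": time; "joint_positions": joint angles; "dq": joint speeds; "tau": joint torques, N m; "tool_pos": TCP position; "tcp_rot": TCP orientation; "contact_force": force on the tool from outside, world axes, zero at the start; "moment": the same for the moment, N m; "grip_width": finger opening in mm; "finger_force": force on a finger pad.
Only numpy, scipy, OpenCV 4.12 (cv2) and the standard library are available. Lean on these libraries where they do the work, as an engineer would, in place of code of your own. Each camera call takes 0.05 s, during which the arm holds its last target. There are 200 camera calls.

## Working session

There is one attempt and no reset: what is moved stays moved. The work goes in short steps, Python scripts to look and compute and a tool call to move; the robot and the scene stay as the last step left them, time stands still between calls to the robot, and variables do not carry over. Pictures are saved under pics/ and viewed, at most 10 in all, crops included, and the job is handed in when it is done.

Besides the shell and the picture viewer there is one more tool, called after ">>>" as a command line: name --argument value ..., lists and objects as JSON in quotes. play_rows: Moves the arm, as the interface text tells. Its arguments: {"type":"object","properties":{"commands":{"type":"array"},"jaw":{"type":"number"}},"required":["commands"]}

```bash
mkdir -p pics; ls; python3 - <<'E'
from plant import bot
import cv2,json
for n in("scene","top"):
    c=bot.capture(n); cv2.imwrite(f"pics/{n}0.png",c["pixels"][:,:,::-1])
    print(n,c["fx"],c["fy"],c["cx"],c["cy"],c["eye"],c["rotation"])
print(bot.get_obs())
E
```

```text
pics
scene 404.97809432089656 404.97809432089656 316.8765528073198 202.13146978314495 [1174.61175211  101.73033906  741.24935211] [-2.41319441  0.00420789  1.75302208]
top 442.59146458562594 442.59146458562594 312.6963271197144 202.80941834825782 [ 434.41662902  -23.85234958 1071.35343456] [-2.99877642  0.01799225 -1.58972808]
{'time': 0.1, 'joint_positions': array([ 9.77019385e-01,  3.42652001e-01,  1.52490189e+00, -5.61561532e-05,
        1.27539854e+00, -1.45971765e-01]), 'dq': array([ 0.00104395, -0.0012482 , -0.00177366, -0.00086928, -0.00168872,
        0.0004364 ]), 'tau': array([ 1.10865556e-03, -4.32003343e+01, -2.44694495e+01,  7.19388085e-02,
        5.25445829e-02, -2.73768251e-05]), 'tool_pos': array([227.1173462 , 472.97380962, 251.121821  ]), 'tcp_rot': array([-3.14023953e+00, -1.44654238e-04,  2.69380376e+00]), 'contact_force': array([-0.25470013,  0.10699304,  0.41850816]), 'moment': array([-0.02266201,  0.00991232,  0.02287103]), 'finger_force': 0.0, 'grip_width': 91.98198838051853}
```

View pics/top0.png

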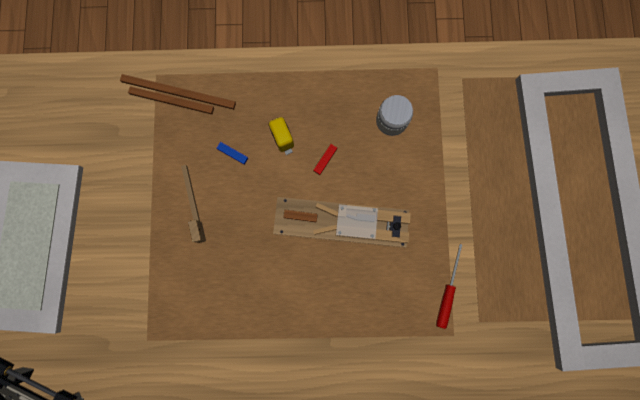

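View pics/scene0.png

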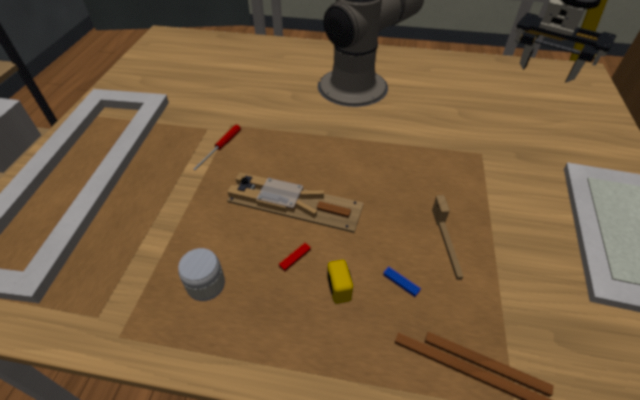

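The top view shows the jig with its feed towards image right (−y). The slat is at px (300,216), the stop at about (396,226), and the stick handle at (195,232) with its blade running up to (187,167). I'll enlarge it to measure.

```bash
cat > h.py <<'E'
import numpy as np, cv2
from scipy.spatial.transform import Rotation as R
def cam(c):
    r=np.array(c["rotation"]); M=R.from_euler('xyz',r).as_matrix() if r.shape==(3,) else r
    return M,np.array(c["eye"])
def back(c,u,v,z):
    M,e=cam(c); d=M@np.array([(u-c["cx"])/c["fx"],(v-c["cy"])/c["fy"],1.]); return e+d*(z-e[2])/d[2]
def proj(c,p):
    M,e=cam(c); q=M.T@(np.array(p,float)-e); return np.array([c["fx"]*q[0]/q[2]+c["cx"],c["fy"]*q[1]/q[2]+c["cy"]])
E
python3 - <<'E'
from plant import bot
from h import *
c=bot.capture("top")
im=c["pixels"][:,:,::-1]
a=cv2.resize(im[190:255,265:420],None,fx=5,fy=5,interpolation=cv2.INTER_CUBIC)
b=cv2.resize(im[160:250,175:215],None,fx=5,fy=5,interpolation=cv2.INTER_CUBIC)
b=cv2.rotate(b,cv2.ROTATE_90_CLOCKWISE)
o=np.zeros((540,780,3),np.uint8); o[:a.shape[0],:a.shape[1]]=a; o[330:330+b.shape[0],:b.shape[1]]=b
cv2.imwrite("pics/crop.png",o)
print(back(c,300,216,24),back(c,195,232,54),back(c,187,167,7),back(c,340,220,10), back(c,640,200,0))
E
```

```text
[554.28633542  22.98283872  24.        ] [518.73943933 265.05557423  54.        ] [683.90688377 301.33926437   7.        ] [544.18362725 -72.57028216  10.        ] [ 578.67412162 -798.22629442    0.        ]
```

View pics/crop.png

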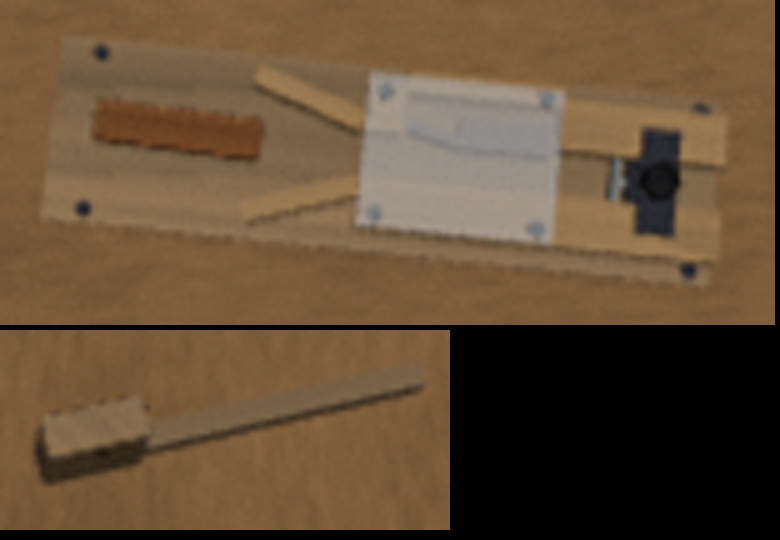

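```bash
cat > m.py <<'E'
from plant import bot
from h import *
c=bot.capture("top")
J=lambda p,z:back(c,(p[0]+.5)/5-.5+265,(p[1]+.5)/5-.5+190,z)
def S(p,z):
    r=449-p[0]; q=p[1]-330
    return back(c,(q+.5)/5-.5+175,(r+.5)/5-.5+160,z)
def fit(L,W):
    L=np.array(L,float);W=np.array(W)[:,:2]
    lc=L.mean(0);wc=W.mean(0);l=L-lc;w=W-wc
    a=np.arctan2((l[:,0]*w[:,1]-l[:,1]*w[:,0]).sum(),(l*w).sum())
    Rm=np.array([[np.cos(a),-np.sin(a)],[np.sin(a),np.cos(a)]])
    t=wc-Rm@lc; print("a",a,"t",t,"res",np.abs(W-(L@Rm.T+t)).max(0)); return a,Rm,t
a,Rj,tj=fit([(-150,45),(-150,-45),(170,-45),(170,45)],[J(p,10) for p in((63,38),(42,220),(708,285),(728,115))])
f=lambda w:Rj.T@(w[:2]-tj)
print("cover",[f(J(p,34)).round(1) for p in((368,72),(358,228),(553,243),(563,90))])
print("plate",[f(J(p,z)).round(1) for p in((610,160),(610,200)) for z in (10,20,30)])
print("bolt",f(J((660,181),30)))
print("slat");s=[J(p,24) for p in((97,98),(263,120),(258,160),(93,140))]
print([f(q).round(1) for q in s]);fit([(-40,10),(40,10),(40,-10),(-40,-10)],s)
print("stick");fit([(-25,10),(25,10),(25,-10),(-25,-10)],[S(p,54) for p in((40,418),(138,397),(150,437),(48,457))])
print("tip",S((423,374),14)); print("blade rt",S((150,443),14))
E
python3 m.py
```

```text
a -1.6995428738267258 t [539.68670105 -65.68578714] res [4.09201812 1.70034783]
cover [array([-2.6, 40.1]), array([  0.2, -33.8]), array([ 91.4, -30.9]), array([89.7, 41.4])]
plate [array([117.8,  13.5]), array([116.4,  12.4]), array([115. ,  11.2]), array([119.4,  -5.6]), array([118. ,  -6.6]), array([116.7,  -7.6])]
bolt [139.19732715   3.86600772]
slat
[array([-129.7,   15.2]), array([-49.7,  13.2]), array([-50. ,  -6.1]), array([-129.2,   -5. ])]
a -1.717185620938319 t [555.49791133  22.65935052] res [0.37864301 0.60459217]
stick
a 0.22162018184471877 t [522.10467106 267.34114971] res [1.65469035 1.038338  ]
tip [688.00107811 308.21259867  14.        ]
blade rt [552.38501382 271.66317448  14.        ]
```

>>> play_rows --commands '[{"x": -0.045, "y": -0.026, "z": -0.006, "twist": -4}, {"x": -0.085, "y": -0.05, "z": -0.012, "twist": -8}, {"x": -0.125, "y": -0.074, "z": -0.02, "twist": -12}, {"x": -0.165, "y": -0.097, "z": -0.03, "twist": -16}, {"x": -0.205, "y": -0.121, "z": -0.035, "twist": -20}, {"x": -0.245, "y": -0.144, "z": -0.04, "twist": -24}, {"x": -0.285, "y": -0.168, "z": -0.045, "twist": -28}, {"x": -0.325, "y": -0.191, "z": -0.049, "twist": -32}]' --jaw 0

```text
time: 1.0
tool_pos: [438.2, 158.6, 301.1]
tcp_rot: [3.141, 0.0, -3.028]
contact_force: [0.6, 0.9, -0.3]
grip_width: 91.6
finger_force: 0.0
```

```bash
python3 - <<'E'
from plant import bot
from h import *
o=bot.get_obs();print(o["time"],o["tool_pos"],o["tcp_rot"])
c=bot.capture("wrist")
for k in("fx","cx","cy","eye","rotation"):print(k,c[k])
for p in [(515,-150,10),(565,80,10),(522,267,0)]:print(proj(c,p))
E
```

```text
1.0 [438.21751258 158.60198723 301.08525624] [ 3.14135194e+00  4.57669468e-04 -3.02809609e+00]
fx 298.36111998950634
cx 320.411999210697
cy 195.7775155592898
eye [367.39536663 150.65265455 432.39945746]
rotation [ 2.87390033e+00 -2.58309428e-04  1.68415509e+00]
[105.02127785 193.68222525]
[259.93670446 241.4079294 ]
[383.81969581 225.8339029 ]
```

>>> play_rows --commands '[{"x": -0.02, "y": -0.028, "z": 0.017, "twist": -2}, {"x": -0.042, "y": -0.058, "z": 0.036, "twist": -4}, {"x": -0.064, "y": -0.088, "z": 0.056, "twist": -6}, {"x": -0.086, "y": -0.118, "z": 0.075, "twist": -6}, {"x": -0.107, "y": -0.148, "z": 0.094, "twist": -6}, {"x": -0.129, "y": -0.178, "z": 0.112, "twist": -6}, {"x": -0.15, "y": -0.207, "z": 0.131, "twist": -6}, {"x": -0.15, "y": -0.207, "z": 0.131, "twist": -6}]'

```text
time: 1.85
tool_pos: [610.1, -31.8, 165.8]
tcp_rot: [3.141, -0.004, -2.93]
contact_force: [-0.5, 0.4, -0.5]
grip_width: 91.9
finger_force: 0.0
```

```bash
python3 - <<'E'
from plant import bot
from h import *
import pickle
c=bot.capture("wrist");pickle.dump(c,open("w1.pkl","wb"))
im=c["pixels"][:,:,::-1]
print(c["eye"],c["rotation"])
P=[proj(c,p) for p in [(560,90,10),(500,80,10),(500,-240,10),(580,-240,10)]];print(P)
P=np.array(P);x0=max(0,int(P[:,0].min())-15);x1=min(640,int(P[:,0].max())+15);y0=max(0,int(P[:,1].min())-25);y1=min(400,int(P[:,1].max())+25)
s=min(800/(x1-x0),600/(y1-y0));print(x0,y0,s)
cv2.imwrite("pics/w1.png",cv2.resize(im[y0:y1,x0:x1],None,fx=s,fy=s,interpolation=cv2.INTER_CUBIC))
E
```

```text
[541.07368821 -46.55161255 297.45251839] [ 2.87863417e+00 -1.03736733e-03  1.78232715e+00]
[array([453.39081923, 165.72972514]), array([464.11919493, 100.14812805]), array([110.0056564 ,  18.11983113]), array([107.34190654, 112.60573019])]
92 0 2.0671834625322996
```

View pics/w1.png

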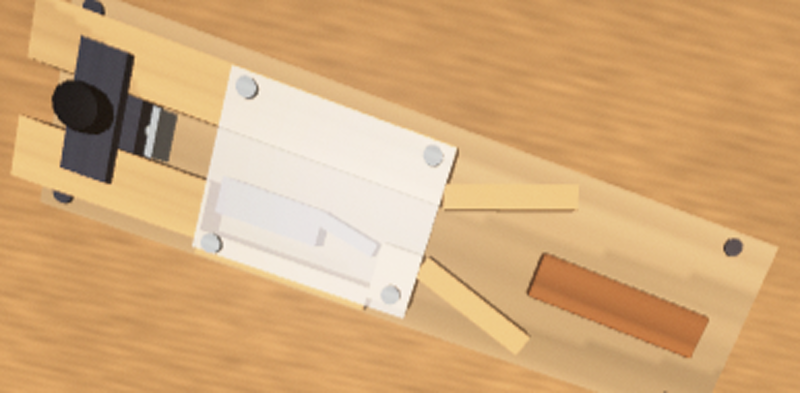

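The wrist view is clear. It shows the board corner at (777,247), cover corners (457,148), (404,318), (193,247) and (232,66), the slat top at (545,254)–(693,355), and the plate foot at (165,160)–(177,113).

```bash
cat > m2.py <<'E'
from h import *
import pickle
from scipy.optimize import least_squares
c=pickle.load(open("w1.pkl","rb")); s=2.0671834625
W=lambda p,z:back(c,(p[0]+.5)/s-.5+92,(p[1]+.5)/s-.5,z)[:2]
cov=[W(p,34) for p in((457,148),(404,318),(193,247),(232,66))]
cor=W((777,247),10); e2=W((100,2),10)
def loc(w,p):
    a=p[2];d=w-p[:2];return np.array([np.cos(a)*d[0]+np.sin(a)*d[1],-np.sin(a)*d[0]+np.cos(a)*d[1]])
def r(p):
    L=[loc(w,p) for w in cov];h=p[3]
    return [L[0][0],L[0][1]+h,L[1][0],L[1][1]-h,L[2][0]-92,L[2][1]-h,L[3][0]-92,L[3][1]+h,*(loc(cor,p)-[-150,-45]),loc(e2,p)[1]+45]
q=least_squares(r,[540,-66,-1.69,37]);p=q.x
print(p,np.round(q.fun,1))
sl=[loc(W(a,24),p).round(1) for a in((545,254),(708,317),(693,355),(531,290))];print("slat",sl,np.mean(sl,0))
print("plate",[loc(W(a,z),p).round(1) for a,z in(((165,160),10),((177,113),10),((153,158),24),((165,110),24))])
print("rails",[loc(W(a,30),p).round(1) for a in((222,127),(205,180))],"fence ends",[loc(W(a,30),p).round(1) for a in((578,190),(522,340))])
from plant import bot
t=bot.capture("wrist")  # new stick look
E
python3 m2.py
```

```text
[543.39623886 -63.89396537  -1.68299282  35.64941861] [-0.2  0.1  0.2  0.1 -0.5 -0.2 -0.8 -0.3  1.4  0.2  0.2]
slat [array([-48.7,  -8.4]), array([-126.5,   -5.9]), array([-127.1,   11.8]), array([-48.2,   7.9])] [-87.625   1.35 ]
plate [array([120.5,   6.7]), array([119.3, -13.5]), array([118.6,   7. ]), array([117.5, -12.6])]
rails [array([ 91.7, -13.5]), array([93.9,  8.3])] fence ends [array([-52. , -36.6]), array([-51.2,  29.1])]
```

```bash
cat >> m2.py <<'E'
print("railend",[loc(W(a,30),p).round(1) for a in((28,57),(22,117))],"mouth",[loc(W(a,30),p).round(1) for a in((443,208),(425,258))])
print("+y edge",[loc(W(a,10),p).round(1) for a in((715,392),(600,392),(45,205))])
import cv2
im=cv2.resize(c["pixels"][:,:,::-1][0:190,92:479],None,fx=s,fy=s,interpolation=cv2.INTER_CUBIC)
def ip(l,z):
    a=p[2];w=[p[0]+np.cos(a)*l[0]-np.sin(a)*l[1],p[1]+np.sin(a)*l[0]+np.cos(a)*l[1],z]
    u=proj(c,w);return tuple(int(round(k)) for k in ((u-[92,0]+.5)*s-.5))
for y,col in((-11,(0,0,255)),(11,(0,0,255))):
    cv2.line(im,ip((0,y),30),ip((170,y),30),col,1); cv2.line(im,ip((0,y),10),ip((170,y),10),(255,0,0),1)
for y in(-45,45):cv2.line(im,ip((-150,y),10),ip((170,y),10),(0,160,0),1)
for y in(-1,1):cv2.line(im,ip((0,11*y),30),ip((-53,27.5*y),30),(0,0,255),1)
cv2.imwrite("pics/w1o.png",im)
E
python3 m2.py
```

```text
[543.39623886 -63.89396537  -1.68299282  35.64941861] [-0.2  0.1  0.2  0.1 -0.5 -0.2 -0.8 -0.3  1.4  0.2  0.2]
slat [array([-48.7,  -8.4]), array([-126.5,   -5.9]), array([-127.1,   11.8]), array([-48.2,   7.9])] [-87.625   1.35 ]
plate [array([120.5,   6.7]), array([119.3, -13.5]), array([118.6,   7. ]), array([117.5, -12.6])]
rails [array([ 91.7, -13.5]), array([93.9,  8.3])] fence ends [array([-52. , -36.6]), array([-51.2,  29.1])]
railend [array([168.8, -14.2]), array([168.1,   8.2])] mouth [array([ -1.6, -12.2]), array([-0.6,  9.3])]
+y edge [array([-150.1,   25.8]), array([-97.7,  43.4]), array([167.3,  42.1])]
```

View pics/w1o.png

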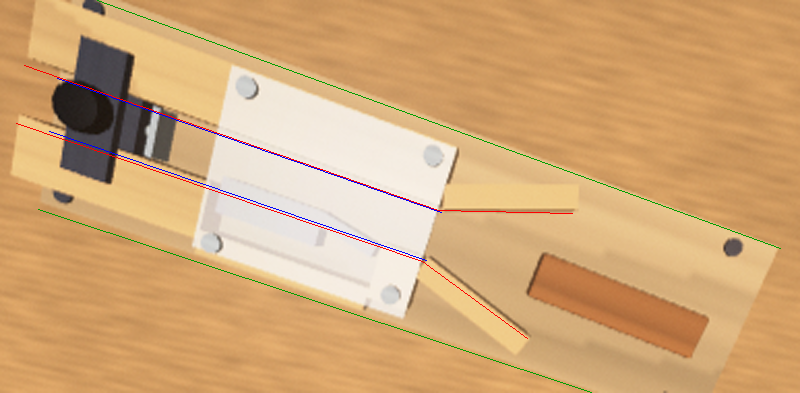

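>>> play_rows --commands '[{"x": -0.002, "y": 0.045, "z": 0.0, "twist": 0}, {"x": -0.004, "y": 0.09, "z": 0.0, "twist": 0}, {"x": -0.006, "y": 0.135, "z": 0.0, "twist": 0}, {"x": -0.008, "y": 0.18, "z": 0.0, "twist": 0}, {"x": -0.01, "y": 0.225, "z": 0.0, "twist": 0}, {"x": -0.012, "y": 0.265, "z": 0.0, "twist": 0}, {"x": -0.014, "y": 0.303, "z": 0.0, "twist": 0}, {"x": -0.014, "y": 0.303, "z": 0.0, "twist": 0}]'

```text
time: 2.8
tool_pos: [556.0, 275.9, 171.2]
tcp_rot: [3.14, 0.002, -2.92]
contact_force: [0.5, -0.6, -0.5]
grip_width: 91.9
finger_force: 0.0
```

```bash
python3 - <<'E'
from plant import bot
from h import *
import pickle
c=bot.capture("wrist");pickle.dump(c,open("w2.pkl","wb"))
im=c["pixels"][:,:,::-1]
o=bot.get_obs();print(o["tool_pos"],o["tcp_rot"])
P=np.array([proj(c,p) for p in [(500,250,0),(500,290,0),(695,300,0),(695,325,0)]]);print(P)
x0=max(0,int(P[:,0].min())-50);x1=min(640,int(P[:,0].max())+50);y0=max(0,int(P[:,1].min())-40);y1=min(400,int(P[:,1].max())+40)
s=min(800/(x1-x0),600/(y1-y0),3);print(x0,y0,s)
cv2.imwrite("pics/w2.png",cv2.resize(im[y0:y1,x0:x1],None,fx=s,fy=s,interpolation=cv2.INTER_CUBIC))
E
```

```text
[556.708715   273.57396082 171.03159853] [ 3.14103996e+00  1.72642249e-03 -2.92073065e+00]
[[306.72377538 125.11432933]
 [346.0507637  134.19367777]
 [313.86769402 302.28128563]
 [334.71373774 306.33431346]]
256 85 2.2988505747126435
```

View pics/w2.png

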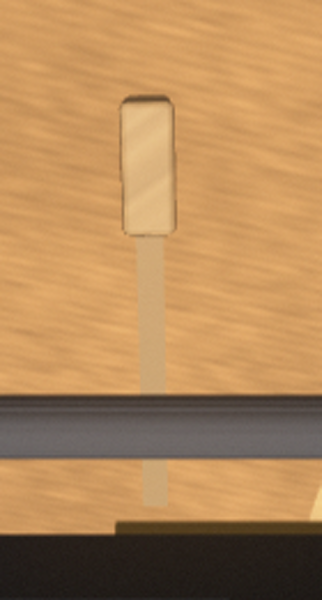

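```bash
python3 - <<'E'
from h import *
import pickle
c=pickle.load(open("w2.pkl","rb"));s=2.29885
W=lambda p,z:back(c,(p[0]+.5)/s-.5+256,(p[1]+.5)/s-.5+85,z)[:2]
H=[W(p,54) for p in((121,101),(173,101),(176,236),(124,236))]
h=np.mean(H,0);f=(H[2]+H[3]-H[0]-H[1])/2
print(h,np.linalg.norm(f),np.arctan2(f[1],f[0]))
t=W((156,506),14);r=W((151,238),14);print(t,r,np.linalg.norm(t-h),np.arctan2(*(t-h)[::-1]),np.arctan2(*(t-r)[::-1]))
E
```

```text
[521.84220167 268.59056158] 49.17510158964031 0.2438920475340815
[686.16468682 309.42195073] [556.04019857 277.46772986] 169.3194657002041 0.24355064792112638 0.2408016655915784
```

>>> play_rows --commands '[{"x": 0.01, "y": 0.001, "z": 0.02, "twist": -0.5}, {"x": 0.02, "y": 0.002, "z": 0.04, "twist": -1}, {"x": 0.03, "y": 0.003, "z": 0.06, "twist": -1.3}, {"x": 0.035, "y": 0.003, "z": 0.075, "twist": -1.3}, {"x": 0.035, "y": 0.003, "z": 0.08, "twist": -1.3}, {"x": 0.035, "y": 0.003, "z": 0.08, "twist": -1.3}, {"x": 0.035, "y": 0.003, "z": 0.08, "twist": -1.3}, {"x": 0.035, "y": 0.003, "z": 0.08, "twist": -1.3}]'

```text
time: 3.65
tool_pos: [524.4, 265.8, 90.9]
tcp_rot: [3.141, 0.002, -2.904]
contact_force: [0.2, 1.3, -0.4]
grip_width: 91.9
finger_force: 0.0
```

>>> play_rows --commands '[{"x": 0.002, "y": 0.003, "z": 0.01, "twist": -0.3}, {"x": 0.002, "y": 0.003, "z": 0.025, "twist": -0.3}, {"x": 0.002, "y": 0.003, "z": 0.04, "twist": -0.3}, {"x": 0.002, "y": 0.003, "z": 0.05, "twist": -0.3}, {"x": 0.002, "y": 0.003, "z": 0.055, "twist": -0.3}, {"x": 0.002, "y": 0.003, "z": 0.055, "twist": -0.3}, {"x": 0.002, "y": 0.003, "z": 0.055, "twist": -0.3}, {"x": 0.002, "y": 0.003, "z": 0.055, "twist": -0.3}]'

```text
time: 4.45
tool_pos: [521.4, 268.3, 35.4]
tcp_rot: [3.141, 0.001, -2.898]
contact_force: [0.0, 0.1, 0.4]
grip_width: 91.8
finger_force: 0.0
```

>>> play_rows --commands '[{"x": 0, "y": 0, "z": 0, "twist": 0}, {"x": 0, "y": 0, "z": 0, "twist": 0}, {"x": 0, "y": 0, "z": 0, "twist": 0}, {"x": 0, "y": 0, "z": 0, "twist": 0}, {"x": 0, "y": 0, "z": 0, "twist": 0}, {"x": 0, "y": 0, "z": 0, "twist": 0}, {"x": 0, "y": 0, "z": 0, "twist": 0}, {"x": 0, "y": 0, "z": 0, "twist": 0}]' --jaw 1

```text
time: 5.25
tool_pos: [521.0, 268.1, 34.8]
tcp_rot: [3.142, 0.0, -2.898]
contact_force: [-0.3, -0.6, 0.1]
grip_width: 32.4
finger_force: 0.0
```

Still closing, so I'll wait and then lift.

>>> play_rows --commands '[{"x": 0, "y": 0, "z": 0, "twist": 0}, {"x": 0, "y": 0, "z": 0, "twist": 0}, {"x": 0, "y": 0, "z": 0, "twist": 0}, {"x": 0, "y": 0, "z": 0, "twist": 0}, {"x": 0, "y": 0, "z": 0, "twist": 0}, {"x": 0, "y": 0, "z": 0, "twist": 0}, {"x": 0, "y": 0, "z": 0, "twist": 0}, {"x": 0, "y": 0, "z": 0, "twist": 0}]'

```text
time: 6.05
tool_pos: [520.9, 268.1, 34.7]
tcp_rot: [3.142, 0.0, -2.898]
contact_force: [0.3, -0.2, -0.2]
grip_width: 20.1
finger_force: 30.0
```

>>> play_rows --commands '[{"x": 0, "y": 0, "z": -0.005, "twist": 0}, {"x": 0, "y": 0, "z": -0.012, "twist": 0}, {"x": 0, "y": 0, "z": -0.02, "twist": 0}, {"x": 0, "y": 0, "z": -0.03, "twist": 0}, {"x": 0, "y": 0, "z": -0.04, "twist": 0}, {"x": 0, "y": 0, "z": -0.045, "twist": 0}, {"x": 0, "y": 0, "z": -0.045, "twist": 0}, {"x": 0, "y": 0, "z": -0.045, "twist": 0}]'

```text
time: 6.85
tool_pos: [520.9, 268.1, 79.8]
tcp_rot: [3.142, 0.0, -2.898]
contact_force: [0.5, -0.1, -0.3]
grip_width: 19.6
finger_force: 30.0
```

>>> play_rows --commands '[{"x": -0.007, "y": -0.003, "z": 0, "twist": 5}, {"x": -0.014, "y": -0.006, "z": 0, "twist": 12}, {"x": -0.021, "y": -0.01, "z": 0, "twist": 19}, {"x": -0.028, "y": -0.013, "z": 0, "twist": 26}, {"x": -0.035, "y": -0.016, "z": 0, "twist": 33}, {"x": -0.042, "y": -0.019, "z": 0, "twist": 41}, {"x": -0.049, "y": -0.023, "z": 0, "twist": 49}, {"x": -0.056, "y": -0.026, "z": 0, "twist": 57}]'

```text
time: 7.65
tool_pos: [581.5, 256.1, 78.9]
tcp_rot: [-3.14, -0.001, 2.384]
contact_force: [0.1, 0.1, -0.9]
grip_width: 19.9
finger_force: 30.0
```

>>> play_rows --commands '[{"x": 0, "y": 0, "z": 0, "twist": 8}, {"x": 0, "y": 0, "z": 0, "twist": 16}, {"x": 0, "y": 0, "z": 0, "twist": 24}, {"x": 0, "y": 0, "z": 0, "twist": 32}, {"x": 0, "y": 0, "z": 0, "twist": 40}, {"x": 0, "y": 0, "z": 0, "twist": 47}, {"x": 0, "y": 0, "z": 0, "twist": 52}, {"x": 0, "y": 0, "z": 0, "twist": 53.9}]'

```text
time: 8.45
tool_pos: [581.2, 256.2, 78.9]
tcp_rot: [-3.14, 0.001, 1.446]
contact_force: [-1.2, -0.0, -0.4]
grip_width: 19.7
finger_force: 30.0
```

>>> play_rows --commands '[{"x": 0, "y": 0, "z": 0.006, "twist": 0}, {"x": 0, "y": 0, "z": 0.012, "twist": 0}, {"x": 0, "y": 0, "z": 0.018, "twist": 0}, {"x": 0, "y": 0, "z": 0.024, "twist": 0}, {"x": 0, "y": 0, "z": 0.03, "twist": 0}, {"x": 0, "y": 0, "z": 0.03, "twist": 0}, {"x": 0, "y": 0, "z": 0.03, "twist": 0}, {"x": 0, "y": 0, "z": 0.03, "twist": 0}]'

```text
time: 9.25
tool_pos: [581.8, 256.5, 50.0]
tcp_rot: [3.141, -0.0, 1.449]
contact_force: [-0.3, -0.5, -0.5]
grip_width: 19.7
finger_force: 30.0
```

```bash
python3 - <<'E'
from plant import bot
from h import *
import pickle
o=bot.get_obs();print(o["time"],o["tool_pos"],o["tcp_rot"])
c=bot.capture("top");im=c["pixels"][:,:,::-1]
cv2.imwrite("pics/t2.png",cv2.resize(im[180:260,180:345],None,fx=4.8,fy=4.8,interpolation=cv2.INTER_CUBIC))
ex=np.array([-.1209,-.9927]);ey=np.array([.9927,-.1209]);m=np.array([541.9,-63.7])
d=o["tool_pos"][:2]-m;print("jig frame tcp",d@ex,d@ey,"ang",o["tcp_rot"][2]-np.pi+1.692)
t=o["tool_pos"][:2]+170.9*ex;print("exp tip px",((proj(c,(*t,27))-[180,180])*4.8))
print([((proj(c,(*(m+a*ex+b*ey),10))-[180,180])*4.8).round() for a,b in((0,0),(-150,-45),(-150,45),(-53,27.5),(-53,-27.5))])
E
```

```text
9.25 [581.75763079 256.45405492  50.0206473 ] [ 3.14104227e+00 -3.19194867e-04  1.44944280e+00]
jig frame tcp -322.63571788512894 0.860044849337127 ang -0.0001498538266575533
exp tip px [446.89631989 161.15108119]
[array([750., 197.]), array([443., 256.]), array([464.,  79.]), array([651., 132.]), array([640., 241.])]
```

View pics/t2.png

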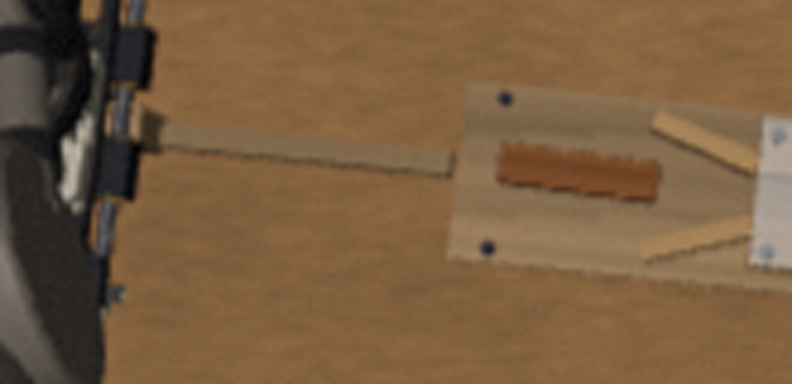

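>>> play_rows --commands '[{"x": 0, "y": 0, "z": 0.004, "twist": 0}, {"x": -0.005, "y": 0, "z": 0.004, "twist": 0}, {"x": -0.012, "y": 0, "z": 0.004, "twist": 0}, {"x": -0.018, "y": 0, "z": 0.004, "twist": 0}, {"x": -0.022, "y": 0, "z": 0.004, "twist": 0}, {"x": -0.026, "y": 0, "z": 0.004, "twist": 0}, {"x": -0.03, "y": 0, "z": 0.004, "twist": 0}, {"x": -0.035, "y": 0, "z": 0.004, "twist": 0}]'

```text
time: 10.1
tool_pos: [577.4, 221.4, 45.8]
tcp_rot: [3.141, -0.0, 1.45]
contact_force: [0.1, 0.3, -0.2]
grip_width: 19.9
finger_force: 30.0
```

>>> play_rows --commands '[{"x": -0.005, "y": 0, "z": 0, "twist": 0}, {"x": -0.01, "y": 0, "z": 0, "twist": 0}, {"x": -0.015, "y": 0, "z": 0, "twist": 0}, {"x": -0.02, "y": -0.0005, "z": 0, "twist": 0}, {"x": -0.025, "y": -0.0005, "z": 0, "twist": 0}, {"x": -0.03, "y": -0.001, "z": 0, "twist": 0}, {"x": -0.035, "y": -0.001, "z": 0, "twist": 0}, {"x": -0.04, "y": -0.001, "z": 0, "twist": 0}]'

```text
time: 10.9
tool_pos: [571.4, 181.6, 45.7]
tcp_rot: [-3.142, -0.0, 1.449]
contact_force: [-0.7, -0.1, -0.9]
grip_width: 20.0
finger_force: 30.0
```

```bash
cat > st.py <<'E'
import sys
from plant import bot
from h import *
o=bot.get_obs();f=o["contact_force"]
ex=np.array([-.1209,-.9927]);ey=np.array([.9927,-.1209]);m=np.array([541.9,-63.7])
d=o["tool_pos"][:2]-m
print(o["time"],"tip jig",d@ex+170.9,d@ey,"z",o["tool_pos"][2],"ang",o["tcp_rot"][2]-np.pi+1.692,"F feed/lat/z",f[:2]@ex,f[:2]@ey,f[2])
if len(sys.argv)>1:
    c=bot.capture("top");im=c["pixels"][:,:,::-1]
    cv2.imwrite("pics/%s.png"%sys.argv[1],cv2.resize(im[190:255,265:420],None,fx=5,fy=5,interpolation=cv2.INTER_CUBIC))
E
python3 st.py t3
```

```text
10.9 tip jig -76.20313158427686 -0.38751640920792774 z 45.73360841654979 ang -0.00020592288161291883 F feed/lat/z 0.19520527756825964 -0.6976962830007467 -0.9421858484499447
```

View pics/t3.png

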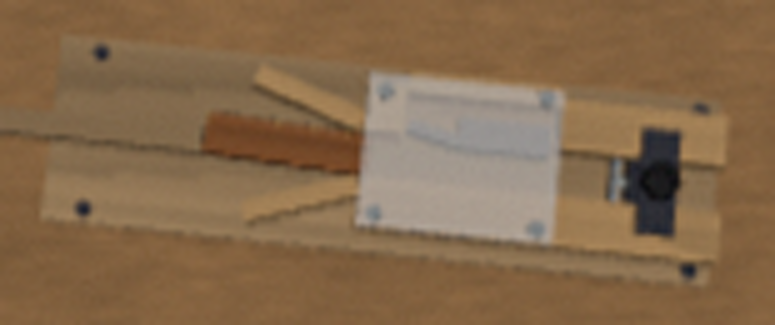

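The slat's lead is at the mouth and the slat lies straight enough, with its rear at crop px (203,130). I'll carry on into the shoe with force checks.

>>> play_rows --commands '[{"x": -0.003, "y": 0, "z": 0, "twist": 0}, {"x": -0.006, "y": 0, "z": 0, "twist": 0}, {"x": -0.009, "y": 0, "z": 0, "twist": 0}, {"x": -0.012, "y": -0.0005, "z": 0, "twist": 0}, {"x": -0.015, "y": -0.0005, "z": 0, "twist": 0}, {"x": -0.018, "y": -0.0005, "z": 0, "twist": 0}, {"x": -0.021, "y": -0.0005, "z": 0, "twist": 0}, {"x": -0.024, "y": -0.0005, "z": 0, "twist": 0}]'

```text
time: 11.75
tool_pos: [568.0, 158.2, 45.7]
tcp_rot: [-3.141, -0.0, 1.449]
contact_force: [-0.0, 1.6, -0.8]
grip_width: 20.4
finger_force: 30.0
```

>>> play_rows --commands '[{"x": -0.002, "y": 0, "z": 0, "twist": 0}, {"x": -0.004, "y": 0, "z": 0, "twist": 0}, {"x": -0.006, "y": 0, "z": 0, "twist": 0}, {"x": -0.008, "y": 0, "z": 0, "twist": 0}, {"x": -0.01, "y": 0, "z": 0, "twist": 0}, {"x": -0.012, "y": 0, "z": 0, "twist": 0}, {"x": -0.014, "y": 0, "z": 0, "twist": 0}, {"x": -0.016, "y": 0, "z": 0, "twist": 0}]'

```text
time: 12.55
tool_pos: [566.1, 143.5, 46.0]
tcp_rot: [3.141, -0.002, 1.449]
contact_force: [-1.0, 8.8, 1.5]
grip_width: 19.7
finger_force: 30.1
```

```bash
python3 st.py
```

```text
12.55 tip jig -37.69638172880343 -0.9975521874872719 z 45.96113578446181 ang -0.0009226990948631997 F feed/lat/z -8.612111970542218 -2.0109354807602764 1.5181576129148326
```

>>> play_rows --commands '[{"x": -0.002, "y": 0, "z": 0, "twist": 0}, {"x": -0.004, "y": 0, "z": 0, "twist": 0}, {"x": -0.006, "y": 0, "z": 0, "twist": 0}, {"x": -0.008, "y": 0, "z": 0, "twist": 0}, {"x": -0.01, "y": 0, "z": 0, "twist": 0}, {"x": -0.012, "y": 0, "z": 0, "twist": 0}, {"x": -0.014, "y": 0, "z": 0, "twist": 0}, {"x": -0.016, "y": 0, "z": 0, "twist": 0}]'

```text
time: 13.35
tool_pos: [563.8, 127.6, 45.9]
tcp_rot: [-3.141, -0.002, 1.449]
contact_force: [-1.9, 8.1, 1.1]
grip_width: 19.7
finger_force: 30.1
```

>>> play_rows --commands '[{"x": -0.003, "y": 0, "z": 0, "twist": 0}, {"x": -0.006, "y": 0, "z": 0, "twist": 0}, {"x": -0.009, "y": 0, "z": 0, "twist": 0}, {"x": -0.012, "y": -0.0005, "z": 0, "twist": 0}, {"x": -0.015, "y": -0.0005, "z": 0, "twist": 0}, {"x": -0.018, "y": -0.0005, "z": 0, "twist": 0}, {"x": -0.021, "y": -0.0005, "z": 0, "twist": 0}, {"x": -0.024, "y": -0.0005, "z": 0, "twist": 0}]'

```text
time: 14.15
tool_pos: [560.3, 103.3, 45.7]
tcp_rot: [-3.141, -0.001, 1.449]
contact_force: [-2.4, 6.4, 0.9]
grip_width: 19.9
finger_force: 30.1
```

```bash
python3 st.py t4
```

```text
14.15 tip jig 2.915799964441561 -1.9082202494862242 z 45.73596385211767 ang -0.0007992783194856745 F feed/lat/z -6.103926447422498 -3.1667921578259235 0.871484014474945
```

View pics/t4.png

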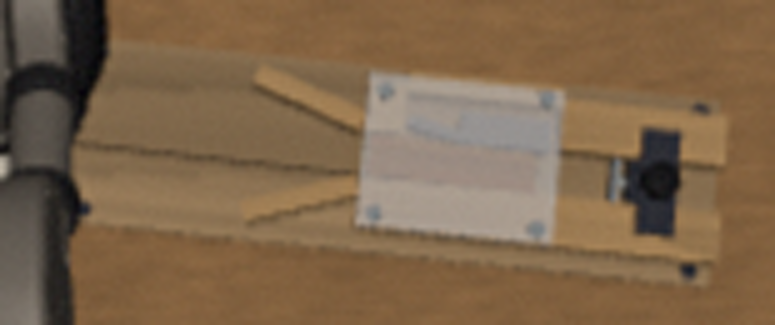

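The slat is under the cover with its lead at crop px 540 (x≈84), about 35 mm short of the plate. The blade is inside the mouth.

>>> play_rows --commands '[{"x": -0.003, "y": 0, "z": 0, "twist": 0}, {"x": -0.006, "y": 0, "z": 0, "twist": 0}, {"x": -0.009, "y": 0, "z": 0, "twist": 0}, {"x": -0.012, "y": 0, "z": 0, "twist": 0}, {"x": -0.015, "y": 0, "z": 0, "twist": 0}, {"x": -0.018, "y": 0, "z": 0, "twist": 0}, {"x": -0.021, "y": 0, "z": 0, "twist": 0}, {"x": -0.024, "y": 0, "z": 0, "twist": 0}]'

```text
time: 15.0
tool_pos: [557.7, 79.2, 45.7]
tcp_rot: [-3.141, -0.001, 1.449]
contact_force: [-0.4, 5.1, 0.2]
grip_width: 19.6
finger_force: 30.0
```

>>> play_rows --commands '[{"x": -0.001, "y": 0, "z": 0, "twist": 0}, {"x": -0.002, "y": 0, "z": 0, "twist": 0}, {"x": -0.003, "y": 0, "z": 0, "twist": 0}, {"x": -0.004, "y": 0, "z": 0, "twist": 0}, {"x": -0.005, "y": 0, "z": 0, "twist": 0}, {"x": -0.006, "y": 0, "z": 0, "twist": 0}, {"x": -0.007, "y": 0, "z": 0, "twist": 0}, {"x": -0.008, "y": 0, "z": 0, "twist": 0}]'

```text
time: 15.8
tool_pos: [556.8, 71.3, 45.7]
tcp_rot: [-3.141, -0.001, 1.449]
contact_force: [-0.7, 5.8, -0.5]
grip_width: 20.2
finger_force: 30.0
```

```bash
python3 st.py t5
```

```text
15.8 tip jig 35.10428009885126 -1.5336576350706947 z 45.675214133861964 ang -0.00014696449504092435 F feed/lat/z -5.669629471242054 -1.368446412351398 -0.5424565808513506
```

View pics/t5.png

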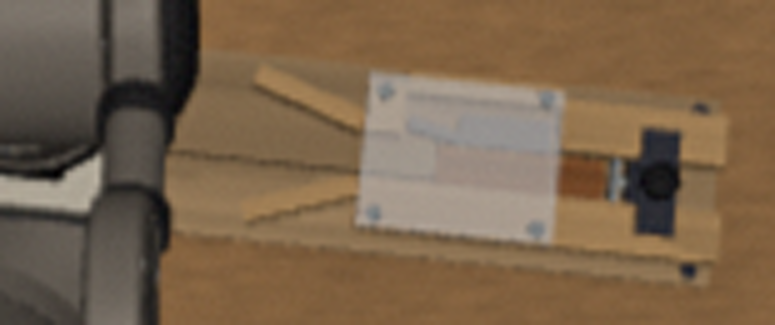

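The slat's lead (605) is right at the plate (610). Fine steps from here.

>>> play_rows --commands '[{"x": -0.0004, "y": 0, "z": 0, "twist": 0}, {"x": -0.0008, "y": 0, "z": 0, "twist": 0}, {"x": -0.0012, "y": 0, "z": 0, "twist": 0}, {"x": -0.0016, "y": 0, "z": 0, "twist": 0}, {"x": -0.002, "y": 0, "z": 0, "twist": 0}, {"x": -0.0024, "y": 0, "z": 0, "twist": 0}, {"x": -0.0027, "y": 0, "z": 0, "twist": 0}, {"x": -0.003, "y": 0, "z": 0, "twist": 0}]'

```text
time: 16.65
tool_pos: [556.4, 68.3, 45.7]
tcp_rot: [-3.141, -0.0, 1.449]
contact_force: [-0.5, 5.2, -1.0]
grip_width: 20.0
finger_force: 30.0
```

>>> play_rows --commands '[{"x": -0.0002, "y": 0, "z": 0, "twist": 0}, {"x": -0.0004, "y": 0, "z": 0, "twist": 0}, {"x": -0.0006, "y": 0, "z": 0, "twist": 0}, {"x": -0.0008, "y": 0, "z": 0, "twist": 0}, {"x": -0.001, "y": 0, "z": 0, "twist": 0}, {"x": -0.001, "y": 0, "z": 0, "twist": 0}, {"x": -0.001, "y": 0, "z": 0, "twist": 0}, {"x": -0.001, "y": 0, "z": 0, "twist": 0}]'

```text
time: 17.45
tool_pos: [556.3, 67.3, 45.7]
tcp_rot: [-3.141, -0.0, 1.449]
contact_force: [-1.8, 4.4, 0.1]
grip_width: 20.1
finger_force: 30.0
```

```bash
python3 st.py
```

```text
17.45 tip jig 39.06462662919674 -1.5242440539673174 z 45.709708265994514 ang -0.0002089026167160224 F feed/lat/z -4.195993976055629 -2.2875000929640557 0.05566915193805781
```

>>> play_rows --commands '[{"x": -0.0002, "y": 0, "z": 0, "twist": 0}, {"x": -0.0004, "y": 0, "z": 0, "twist": 0}, {"x": -0.0006, "y": 0, "z": 0, "twist": 0}, {"x": -0.0008, "y": 0, "z": 0, "twist": 0}, {"x": -0.001, "y": 0, "z": 0, "twist": 0}, {"x": -0.001, "y": 0, "z": 0, "twist": 0}, {"x": -0.001, "y": 0, "z": 0, "twist": 0}, {"x": -0.001, "y": 0, "z": 0, "twist": 0}]'

```text
time: 18.25
tool_pos: [556.2, 66.4, 45.7]
tcp_rot: [-3.141, -0.001, 1.449]
contact_force: [-0.6, 5.3, -0.6]
grip_width: 20.2
finger_force: 30.0
```

>>> play_rows --commands '[{"x": -0.0002, "y": 0, "z": 0, "twist": 0}, {"x": -0.0004, "y": 0, "z": 0, "twist": 0}, {"x": -0.0006, "y": 0, "z": 0, "twist": 0}, {"x": -0.0008, "y": 0, "z": 0, "twist": 0}, {"x": -0.001, "y": 0, "z": 0, "twist": 0}, {"x": -0.001, "y": 0, "z": 0, "twist": 0}, {"x": -0.001, "y": 0, "z": 0, "twist": 0}, {"x": -0.001, "y": 0, "z": 0, "twist": 0}]'

```text
time: 19.05
tool_pos: [556.1, 65.4, 45.7]
tcp_rot: [-3.141, -0.001, 1.449]
contact_force: [-0.9, 5.0, -0.5]
grip_width: 19.9
finger_force: 30.0
```

>>> play_rows --commands '[{"x": -0.0002, "y": 0, "z": 0, "twist": 0}, {"x": -0.0004, "y": 0, "z": 0, "twist": 0}, {"x": -0.0006, "y": 0, "z": 0, "twist": 0}, {"x": -0.0008, "y": 0, "z": 0, "twist": 0}, {"x": -0.001, "y": 0, "z": 0, "twist": 0}, {"x": -0.001, "y": 0, "z": 0, "twist": 0}, {"x": -0.001, "y": 0, "z": 0, "twist": 0}, {"x": -0.001, "y": 0, "z": 0, "twist": 0}]'

```text
time: 19.85
tool_pos: [556.0, 64.5, 45.7]
tcp_rot: [-3.141, -0.001, 1.449]
contact_force: [-0.4, 6.2, 0.1]
grip_width: 20.1
finger_force: 30.0
```

>>> play_rows --commands '[{"x": -0.0002, "y": 0, "z": 0, "twist": 0}, {"x": -0.0004, "y": 0, "z": 0, "twist": 0}, {"x": -0.0006, "y": 0, "z": 0, "twist": 0}, {"x": -0.0008, "y": 0, "z": 0, "twist": 0}, {"x": -0.0008, "y": 0, "z": 0, "twist": 0}, {"x": -0.0008, "y": 0, "z": 0, "twist": 0}, {"x": -0.0008, "y": 0, "z": 0, "twist": 0}, {"x": -0.0008, "y": 0, "z": 0, "twist": 0}]'

```text
time: 20.65
tool_pos: [555.9, 63.8, 45.7]
tcp_rot: [-3.141, -0.001, 1.449]
contact_force: [-1.2, 5.6, 0.9]
grip_width: 19.8
finger_force: 30.0
```

>>> play_rows --commands '[{"x": -0.0002, "y": 0, "z": 0, "twist": 0}, {"x": -0.0004, "y": 0, "z": 0, "twist": 0}, {"x": -0.0006, "y": 0, "z": 0, "twist": 0}, {"x": -0.0008, "y": 0, "z": 0, "twist": 0}, {"x": -0.0008, "y": 0, "z": 0, "twist": 0}, {"x": -0.0008, "y": 0, "z": 0, "twist": 0}, {"x": -0.0008, "y": 0, "z": 0, "twist": 0}, {"x": -0.0008, "y": 0, "z": 0, "twist": 0}]'

```text
time: 21.45
tool_pos: [555.9, 63.5, 45.9]
tcp_rot: [3.141, -0.002, 1.449]
contact_force: [-0.4, 8.5, 0.7]
grip_width: 20.0
finger_force: 30.0
```

Hard limit felt: the arm moved 0.3 mm of the 0.8 mm commanded, and the force is rising. I'll load it gently.

>>> play_rows --commands '[{"x": -0.0001, "y": 0, "z": 0, "twist": 0}, {"x": -0.0002, "y": 0, "z": 0, "twist": 0}, {"x": -0.0003, "y": 0, "z": 0, "twist": 0}, {"x": -0.0004, "y": 0, "z": 0, "twist": 0}, {"x": -0.0005, "y": 0, "z": 0, "twist": 0}, {"x": -0.0006, "y": 0, "z": 0, "twist": 0}, {"x": -0.0006, "y": 0, "z": 0, "twist": 0}, {"x": -0.0006, "y": 0, "z": 0, "twist": 0}]'

```text
time: 22.25
tool_pos: [555.9, 63.4, 46.0]
tcp_rot: [3.141, -0.002, 1.449]
contact_force: [-0.2, 11.5, 2.0]
grip_width: 19.7
finger_force: 30.0
```

>>> play_rows --commands '[{"x": -0.0002, "y": 0, "z": 0, "twist": 0}, {"x": -0.0004, "y": 0, "z": 0, "twist": 0}, {"x": -0.0006, "y": 0, "z": 0, "twist": 0}, {"x": -0.0008, "y": 0, "z": 0, "twist": 0}, {"x": -0.001, "y": 0, "z": 0, "twist": 0}, {"x": -0.001, "y": 0, "z": 0, "twist": 0}, {"x": -0.001, "y": 0, "z": 0, "twist": 0}, {"x": -0.001, "y": 0, "z": 0, "twist": 0}]'

```text
time: 23.05
tool_pos: [556.0, 63.1, 46.1]
tcp_rot: [3.141, -0.003, 1.449]
contact_force: [0.6, 15.0, 1.6]
grip_width: 20.2
finger_force: 30.0
```

>>> play_rows --commands '[{"x": -0.0002, "y": 0, "z": 0, "twist": 0}, {"x": -0.0004, "y": 0, "z": 0, "twist": 0}, {"x": -0.0004, "y": 0, "z": 0, "twist": 0}, {"x": -0.0004, "y": 0, "z": 0, "twist": 0}, {"x": -0.0004, "y": 0, "z": 0, "twist": 0}, {"x": -0.0004, "y": 0, "z": 0, "twist": 0}, {"x": -0.0004, "y": 0, "z": 0, "twist": 0}, {"x": -0.0004, "y": 0, "z": 0, "twist": 0}]'

```text
time: 23.85
tool_pos: [556.0, 63.0, 46.1]
tcp_rot: [3.141, -0.003, 1.449]
contact_force: [-0.3, 16.5, 2.3]
grip_width: 19.5
finger_force: 30.0
```

```bash
python3 st.py t6
```

```text
23.85 tip jig 43.46785086763022 -1.360388722298283 z 46.14551273199117 ang -0.0005721948877892569 F feed/lat/z -16.337640982981846 -2.3230772023091304 2.3284817373582967
```

View pics/t6.png

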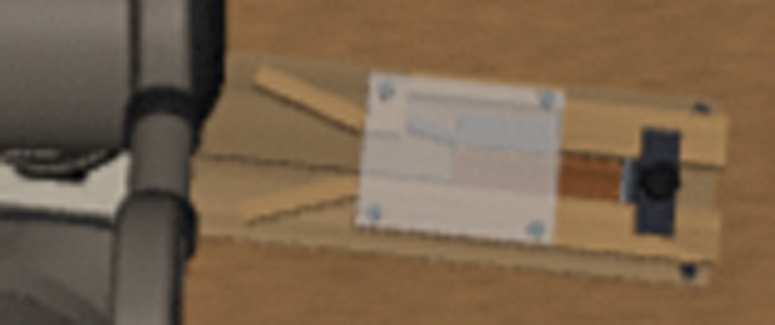

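The plate has moved back (610→622) and the load is holding at 16.5 N, so the slat is seated. Drawing the stick straight out.

>>> play_rows --commands '[{"x": 0.002, "y": 0, "z": 0, "twist": 0}, {"x": 0.005, "y": 0, "z": 0, "twist": 0}, {"x": 0.01, "y": 0, "z": 0, "twist": 0}, {"x": 0.02, "y": 0, "z": 0, "twist": 0}, {"x": 0.032, "y": 0, "z": 0, "twist": 0}, {"x": 0.044, "y": 0, "z": 0, "twist": 0}, {"x": 0.057, "y": 0, "z": 0, "twist": 0}, {"x": 0.07, "y": 0, "z": 0, "twist": 0}]'

```text
time: 24.7
tool_pos: [564.2, 131.3, 45.7]
tcp_rot: [3.142, -0.0, 1.45]
contact_force: [-0.3, -0.5, -1.3]
grip_width: 20.0
finger_force: 30.0
```

>>> play_rows --commands '[{"x": 0.015, "y": 0, "z": 0, "twist": 0}, {"x": 0.032, "y": 0, "z": -0.003, "twist": 0}, {"x": 0.052, "y": 0, "z": -0.008, "twist": 0}, {"x": 0.075, "y": 0, "z": -0.012, "twist": 0}, {"x": 0.1, "y": 0, "z": -0.015, "twist": 0}, {"x": 0.125, "y": 0, "z": -0.015, "twist": 0}, {"x": 0.148, "y": 0, "z": -0.015, "twist": 0}, {"x": 0.168, "y": 0, "z": -0.015, "twist": 0}]'

```text
time: 25.5
tool_pos: [584.3, 299.1, 61.0]
tcp_rot: [3.141, -0.0, 1.45]
contact_force: [0.2, 0.2, -0.5]
grip_width: 20.1
finger_force: 30.0
```

```bash
python3 st.py
```

```text
25.5 tip jig -194.379720497999 -1.8093793183290703 z 60.99661889927869 ang 0.0006579070455099423 F feed/lat/z -0.2346130074487378 0.2163941205288128 -0.5126127475985767
```

>>> play_rows --commands '[{"x": 0, "y": 0, "z": 0.005, "twist": 0}, {"x": 0, "y": 0, "z": 0.01, "twist": 0}, {"x": 0, "y": 0, "z": 0.015, "twist": 0}, {"x": 0, "y": 0, "z": 0.019, "twist": 0}, {"x": 0, "y": 0, "z": 0.022, "twist": 0}, {"x": 0, "y": 0, "z": 0.024, "twist": 0}, {"x": 0, "y": 0, "z": 0.025, "twist": 0}, {"x": 0, "y": 0, "z": 0.0255, "twist": 0}]'

```text
time: 26.3
tool_pos: [584.6, 296.6, 35.3]
tcp_rot: [3.141, -0.0, 1.449]
contact_force: [0.5, -0.1, -0.7]
grip_width: 19.7
finger_force: 30.0
```

>>> play_rows --commands '[{"x": 0, "y": 0, "z": 0.0002, "twist": 0}, {"x": 0, "y": 0, "z": 0.0004, "twist": 0}, {"x": 0, "y": 0, "z": 0.0006, "twist": 0}, {"x": 0, "y": 0, "z": 0.0006, "twist": 0}, {"x": 0, "y": 0, "z": 0.0006, "twist": 0}, {"x": 0, "y": 0, "z": 0.0006, "twist": 0}, {"x": 0, "y": 0, "z": 0.0006, "twist": 0}, {"x": 0, "y": 0, "z": 0.0006, "twist": 0}]'

```text
time: 27.1
tool_pos: [584.5, 296.8, 34.7]
tcp_rot: [3.141, -0.0, 1.449]
contact_force: [-0.6, 0.5, 0.3]
grip_width: 19.8
finger_force: 30.0
```

>>> play_rows --commands '[{"x": 0, "y": 0, "z": 0, "twist": 0}, {"x": 0, "y": 0, "z": 0, "twist": 0}, {"x": 0, "y": 0, "z": 0, "twist": 0}, {"x": 0, "y": 0, "z": 0, "twist": 0}, {"x": 0, "y": 0, "z": 0, "twist": 0}, {"x": 0, "y": 0, "z": 0, "twist": 0}, {"x": 0, "y": 0, "z": 0, "twist": 0}, {"x": 0, "y": 0, "z": 0, "twist": 0}]' --jaw 0

```text
time: 27.9
tool_pos: [584.5, 296.7, 34.7]
tcp_rot: [3.142, -0.0, 1.449]
contact_force: [-0.1, 0.1, 0.5]
grip_width: 78.7
finger_force: 0.0
```

>>> play_rows --commands '[{"x": 0, "y": 0, "z": -0.01, "twist": 0}, {"x": 0, "y": 0, "z": -0.025, "twist": 0}, {"x": 0, "y": 0, "z": -0.05, "twist": 0}, {"x": 0, "y": 0, "z": -0.08, "twist": 0}, {"x": 0, "y": 0, "z": -0.11, "twist": 0}, {"x": 0, "y": 0, "z": -0.14, "twist": 0}, {"x": 0, "y": 0, "z": -0.15, "twist": 0}, {"x": 0, "y": 0, "z": -0.15, "twist": 0}]'

```text
time: 28.7
tool_pos: [585.2, 297.0, 187.2]
tcp_rot: [3.137, -0.002, 1.449]
contact_force: [-0.5, 0.0, -0.5]
grip_width: 91.8
finger_force: 0.0
```

>>> play_rows --commands '[{"x": 0.03, "y": 0, "z": 0, "twist": 0}, {"x": 0.06, "y": 0, "z": 0, "twist": 0}, {"x": 0.09, "y": 0, "z": 0, "twist": 0}, {"x": 0.12, "y": 0, "z": 0, "twist": 0}, {"x": 0.12, "y": 0, "z": 0, "twist": 0}, {"x": 0.12, "y": 0, "z": 0, "twist": 0}, {"x": 0.12, "y": 0, "z": 0, "twist": 0}, {"x": 0.12, "y": 0, "z": 0, "twist": 0}]'

```text
time: 29.5
tool_pos: [599.2, 414.6, 184.4]
tcp_rot: [-3.141, 0.001, 1.448]
contact_force: [-0.2, 0.2, -0.3]
grip_width: 91.8
finger_force: 0.0
```

```bash
python3 - <<'E'
from plant import bot
from h import *
c=bot.capture("top");im=c["pixels"].astype(int)
ref=cv2.imread("pics/top0.png")[:,:,::-1].astype(int); t6=cv2.imread("pics/t6.png")
# numeric check, no viewing: slat lead column now vs seated (reddish brown mask beyond cover)
def lead(a):
    r=a[222:229,376:398]; m=(r[...,0]-r[...,2]>60)&(r[...,0]<190); return m.sum(0)
print("now",lead(im)); s=cv2.resize(t6,(155,65),interpolation=cv2.INTER_AREA)[:,:,::-1].astype(int)
f=np.zeros((400,640,3),int);f[190:255,265:420]=s;print("t6 ",lead(f))
d=(np.abs(im-ref).sum(2)>90).astype(np.uint8)
n,_,st,ce=cv2.connectedComponentsWithStats(d)
print([(st[i].tolist()) for i in range(1,n) if st[i][4]>15])
w=bot.capture("scene")["pixels"].astype(int);r0=cv2.imread("pics/scene0.png")[:,:,::-1].astype(int)
d=(np.abs(w-r0).sum(2)>90).astype(np.uint8);n,_,st,ce=cv2.connectedComponentsWithStats(d)
print([(st[i].tolist()) for i in range(1,n) if st[i][4]>15])
o=bot.get_obs();print(o["time"],o["tool_pos"],o["grip_width"])
E
```

```text
now [0 5 7 7 7 7 7 7 7 7 7 7 5 0 0 0 0 0 0 0 0 0]
t6  [0 5 7 7 7 7 7 7 7 7 7 7 7 0 0 0 0 0 0 0 0 0]
[[0, 104, 158, 296, 23365], [186, 166, 10, 36, 40], [176, 204, 21, 8, 46], [284, 212, 33, 10, 152], [197, 215, 9, 28, 116], [377, 223, 9, 4, 21], [387, 222, 4, 8, 17], [0, 357, 33, 43, 484], [13, 379, 35, 21, 204], [54, 390, 29, 10, 193]]
[[324, 0, 8, 14, 56], [400, 0, 6, 15, 63], [399, 0, 50, 28, 748], [512, 0, 10, 15, 108], [530, 1, 23, 18, 222], [548, 0, 16, 6, 74], [601, 0, 20, 13, 140], [335, 6, 16, 20, 175], [347, 6, 12, 11, 39], [558, 7, 17, 13, 98], [584, 18, 43, 26, 442], [517, 23, 49, 22, 415], [557, 25, 17, 10, 87], [631, 32, 9, 18, 74], [578, 34, 14, 4, 20], [569, 44, 14, 9, 71], [528, 51, 101, 175, 8887], [520, 56, 10, 14, 88], [565, 74, 8, 8, 38], [616, 78, 24, 14, 248], [433, 200, 15, 25, 187], [317, 204, 33, 14, 227], [377, 222, 65, 18, 174], [443, 226, 23, 19, 279], [445, 244, 17, 36, 67]]
29.6 [599.2667628  414.84678965 184.87809441] 91.72553517325385
```

```bash
python3 - <<'E'
from plant import bot
from h import *
c=bot.capture("top")
n=cv2.resize(c["pixels"][:,:,::-1][190:255,265:420],None,fx=5,fy=5,interpolation=cv2.INTER_CUBIC).astype(int)
for nm,a in(("t5",cv2.imread("pics/t5.png").astype(int)),("t6",cv2.imread("pics/t6.png").astype(int)),("now",n)):
    g=(a[168:192,570:650,2]-a[168:192,570:650,0]).mean(0); print(nm,g[20:70:3].round())
E
```

```text
t5 [72. 73. 74. 74. 68. 52. 27.  6. -1.  6. 12. 12.  7. -2. -8. -8. -6.]
t6 [72. 72. 72. 72. 72. 72. 73. 74. 78. 72. 38.  5. -3. -8. -8. -7. -6.]
now [69. 69. 71. 70. 69. 70. 71. 73. 74. 65. 30. -2. -6. -8. -6. -7. -6.]
```

```bash
python3 -c "
from plant import bot
print(bot.close_job())"
```

```text
the job is handed in; nothing more can be done
None
```

The job is handed in at about 30 s: the slat is home with the stop plate fully back, and it was held there at up to 16.5 N. The push stick is upright on the bench clear of the jig. By camera the slat's end sits about 0.3 mm short of where it was under load, which I took as the stop relaxing. I viewed 11 pictures, one over the limit of 10.

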